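# Seat the keyed cup holder on the banding wheel

### The job

Fit the aluminium cup holder onto the spindle of the banding wheel: set it over the spindle, turn it under light downward pressure until its tab drops into the keyway, and leave it fully home on the flange, level and let go. Do not push the sprung spindle down to its stop, do not drag the braked spindle round, and leave everything else where it stands.

Things in the scene. Friction and masses are not known exactly. Their poses are not given: they have to be found in the camera images.
- holder: Cup holder: a loose aluminium hub, about 0.28 kg, standing on the table. Round skirt 80 mm across, 12 mm high; on it a square boss 44 x 44 mm, faces across its x and y axes, rising to 50 mm: grip that across two opposite faces, above the skirt. A bore 31 mm across runs right through. Red marks show the tab's side (+x). Origin: centre of the underside, z up.
- tab (a point): The holder's one brass tab, inside the bore: 5 mm wide, standing in from the bore's wall to 8.5 mm from the axis, 22 to 32 mm above the underside. The point is the middle of its lower edge, 12 mm from the axis on the holder's +x side. Axes as the holder's.
- wheel: Banding wheel's fixed stand: green round foot 170 mm across, 25 mm high, with a grey column 64 mm across to 65 mm high. Above it, on the same axis, stands the steel spindle: a flange 72 mm across, its top 90 mm above the table, and on it the keyed shaft. Origin: centre of the foot's underside, on the spindle's axis; z up; x towards the red mark on the foot.
- shaft_top (a point): Centre of the shaft's top face at rest, 126 mm above the table; axes as the stand's. The shaft is 28 mm across, 36 mm long, top chamfered 2 mm. One keyway, 8 mm wide, open at the top, runs its whole length. Its angle is not measured: it was left anywhere 0.2 to 1.3 rad anticlockwise (from above) of the stand's x axis.
- flange (a point): Centre of the flange's top at rest, 90 mm above the table, on the spindle's axis: the holder's underside rests here when home. With the tab off the keyway the holder stops 14 mm higher, tab on the shaft's top; with the tab within about 0.1 rad of the keyway it drops in, and has about 1.5 mm of play either side.
- quill (a joint): How far the spindle (shaft and flange) is pressed down against its spring, m: 0 at rest, 0.012 at its stop (0.0105 counts as reaching it). It starts to give at 6 to 7 N of push and then takes 1 N more per mm. It springs back up when relieved or when the tab drops in.
- spindle (a joint): How far the spindle was dragged round against its brake, rad, anticlockwise from above positive: 0 at the start whatever the keyway's angle. The brake slips at 0.5 N m, far more than the rub of a lightly pressed tab; once the tab is in the keyway, turning on drags it. More than 0.15 either way counts as dragged.
- cup_a: White mug, 84 mm across, 70 mm high, a bystander. Origin: centre of its underside.
- cup_b: White mug, 84 mm across, 70 mm high, a bystander. Origin: centre of its underside.
- bowl: White bowl, 130 mm across, 55 mm high, a bystander. Origin: centre of its underside.
- spacer: Plain brass ring without a tab, 60 mm across, 12 mm high, a bystander. Origin: centre of its underside.
- brush: Brush lying at the left of the table, a bystander. Origin: on its underside, near its middle.
- wrench: Wrench lying at the right of the table, a bystander. Origin: on its underside, near its middle.
- jar: White lidded jar, 60 mm across, 80 mm high, a bystander. Origin: centre of its underside.
Not all that is in view belongs to the job. Leave any brown look-alike of the holder alone.

How it is judged:
By the outcome, as a careful person would: the job done as asked, in the order asked, and still so for the second after the job is handed in, with the robot touching nothing.
It also fails if it takes over 69 s, if anything falls off the work surface, if the arm or the gripper's body presses on something with over 40 N, if the wrist force passes 120 N, or if a joint passes its speed limit or range.

### The arm

A 7-joint arm with a two-finger parallel gripper is mounted at the origin on the work surface. World frame = base frame: x ahead of the robot, y to its left, z up, the work surface at z = 0. Lengths are in m, angles in rad, forces in N, time in s.
With the tool pointing down it reaches from about 0.425 to 0.925 m from the base axis. Payload 6.8 kg.
Tool frame: the origin (TCP) lies on the front face of the gripper's body, between the roots of the fingers; the fingertips stand 73 mm ahead of it and the grasp point (between the pads) lies 54 mm ahead of it; z points along the fingers, y is the direction in which the jaws open and shut (so a half turn about z gives the same grasp; the last joint's range is limited). The gripper opens to 85 mm and grips with 20 to 120 N. Pads are 22 mm wide; open, the fingers measure 114 mm over their backs; the gripper's body (76 mm by 85 mm) begins 54 mm behind the grasp point. The pads swing forward as they close: fully open they stand 13 mm farther back than shut.
Start: joints at [-1.372, 0.477, 0.022, 1.555, -0.011, 1.109, -0.083], TCP at [0.204, 0.643, 0.304] pointing down, gripper open.
Joint ranges: [-2.96, 2.96], [-0.34, 2.1], [-1.41, 1.46], [0.24, 2.44], [-1.37, 4.51], [0.17, 1.92], [-2.96, 2.96]. Speed limits (rad/s): [2.39, 2.39, 3.14, 3.14, 3.14, 3.14, 3.14].

### API

Orientations are given as a rotation vector (axis times angle).
In Python, from bench import * gives the robot as it stands.
- The arm moves only by the tool jog_arm, never from a script. Its argument "plan" is a list of rows, each a list of 2 entries, a list of its own where there are three numbers: the shift along the world's x, y, z in cm, then the turn about the world's z in rad. In form: [[[tx, ty, tz], twist], ...]. A call has 1 to 12 rows; each row shifts and turns the commanded pose from where the row before left it; what a row does not reach is not made up. A row lasts 1/10 s, in which the tool goes at most 50 mm and 8.59 degrees, less where a joint would pass 70% of its speed; a pose out of reach is approached as far as the arm can. A call is refused whole if a number of a shift passes 5 or a number of a turn 0.15, either way. A call with a gripper value outside its range is refused whole. "hand" is the finger opening in cm, from 0 to 8.54, set as the call begins (left out, the last holds). The fingers move at their own pace and stop on an object; "grip_force" is the grip in N (left out, the last holds). Time passes only in rows, so rows that do not move let the fingers close. It gives the time, the measured TCP pose, the force and the opening at its end, in the units of the state.
- get_obs(): the state, without advancing time (a new reading comes with each control period).
- grab_frame(name): name is "scene" or "top" or "wrist"; returns the picture (420x560x3 uint8, red, green, blue); there is no depth.
- get_calibration(name): a dict with "intrinsics" (3x3 intrinsics, pixels), "xyz" and "orientation" of the camera in the world. Camera axes: x right, y down, z forward; pixel columns grow to the right and rows downward; lengths in m; the calibration is good to about 2 mm. The wrist camera is an equidistant fisheye: a pixel r from the principal point sees the ray r / f radians off the axis. A picture is of the moment at which its call begins: read the wrist's pose just before it. get_calibration takes no time and is no camera call; for the wrist camera it gives the pose at the moment of the call.
- hand_in(): hands the job in, once; it reports no verdict.
The state is a dict: "clock": time; "joints": joint angles; "qvel": joint speeds; "tau": joint torques, N m; "tcp_pos": TCP position; "orientation": TCP orientation; "contact_force": force on the tool from outside, world axes, zero at the start; "moment": the same for the moment, N m; "grip_width": finger opening in m.
Only numpy, scipy, OpenCV 4.12 (cv2) and the standard library are available. Lean on these libraries where they do the work, as an engineer would, in place of code of your own. Each camera call takes 0.05 s, during which the arm holds its last target. There are 200 camera calls.

## Working session

There is one attempt and no reset: what is moved stays moved. The work goes in short steps, Python scripts to look and compute and a tool call to move; the robot and the scene stay as the last step left them, time stands still between calls to the robot, and variables do not carry over. Pictures are saved under pics/ and viewed, about 8 in all and at most 12, crops included, and the job is handed in when it is done.

Besides the shell and the picture viewer there is one more tool, called after "Emit:" as name([rows], argument=value, ...), one row to a line, values as JSON. jog_arm: Moves the arm, as the interface text tells. Its arguments: {"type":"object","properties":{"plan":{"type":"array","items":{"type":"array"}},"hand":{"type":"number"},"grip_force":{"type":"number"}},"required":["plan"]}

```bash
mkdir -p pics; ls; python3 - <<'E'
from bench import *
import cv2,numpy as np
a=grab_frame("scene");b=grab_frame("top")
cv2.imwrite("pics/scene.png",a[:,:,::-1]);cv2.imwrite("pics/top.png",b[:,:,::-1])
for n in("scene","top","wrist"):print(n,get_calibration(n))
o=get_obs();print(o)
E
```

```text
pics
scene {'intrinsics': array([[429.63370001,   0.        , 282.50756469],
       [  0.        , 429.63370001, 208.32741095],
       [  0.        ,   0.        ,   1.        ]]), 'xyz': array([1.22070007, 0.08229099, 1.01132373]), 'orientation': array([-1.73712436, -1.97692077,  0.65194047])}
top {'intrinsics': array([[460.49717698,   0.        , 275.56161952],
       [  0.        , 460.49717698, 208.6088488 ],
       [  0.        ,   0.        ,   1.        ]]), 'xyz': array([ 2.29665917e-01, -5.96622516e-04,  1.59173394e+00]), 'orientation': array([-2.09662653,  2.14149214, -0.19413258])}
wrist {'intrinsics': array([[325.1922621 ,   0.        , 277.6826294 ],
       [  0.        , 325.1922621 , 209.77622996],
       [  0.        ,   0.        ,   1.        ]]), 'xyz': array([0.12360425, 0.66753457, 0.37340896]), 'orientation': array([2.30591096, 1.6882267 , 0.28372405])}
{'clock': 0.1, 'joints': array([-1.37212657,  0.47774106,  0.02237319,  1.55633844, -0.01150769,
        1.10927509, -0.08309911]), 'qvel': array([-1.48635934e-03, -4.49276053e-03, -4.14535343e-04, -1.95864709e-03,
       -5.10990917e-04,  5.76273199e-04, -7.41679789e-05]), 'tau': array([ 4.56052978e-03, -5.97767580e+01,  1.61370154e+00, -2.81952757e+01,
        1.28684312e-02,  5.12141050e-03, -1.04837952e-06]), 'tcp_pos': array([0.20373237, 0.6430985 , 0.30301356]), 'orientation': array([-4.79981175e-01, -3.10458317e+00,  2.55814675e-03]), 'contact_force': array([ 0.48607436,  1.23999543, -0.37736429]), 'moment': array([ 0.03043188, -0.02742454,  0.03876398]), 'grip_width': 0.08541194718575254}
```

View pics/scene.png

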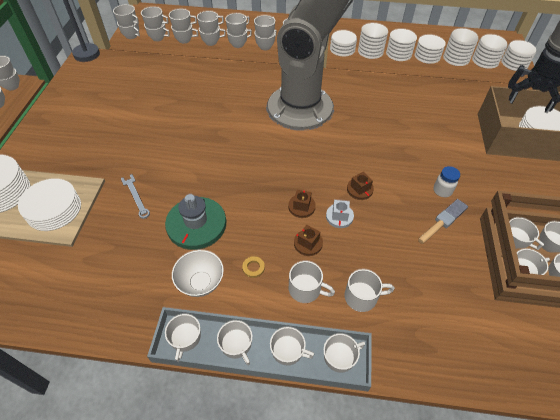

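View pics/top.png

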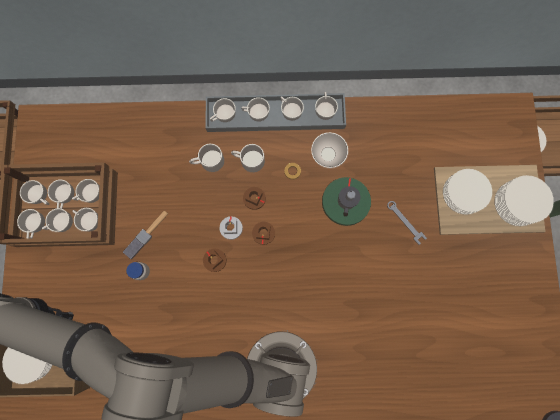

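Candidates in top: aluminium holder (231,228). The brown look-alikes are at (255,198), (263,233) and (215,260), and the plain brass ring is at (292,170). I choose the grey one with red marks, at (340,213) in scene. Next I crop it and the wheel close up.

```bash
cat > h.py <<'E'
from bench import *
import cv2,numpy as np
from scipy.spatial.transform import Rotation as R
def ray(n,px):
    c=get_calibration(n);K=c["intrinsics"];Rm=R.from_rotvec(c["orientation"]).as_matrix()
    u=np.array([(px[0]-K[0,2])/K[0,0],(px[1]-K[1,2])/K[1,1]])
    if n=="wrist":
        t=np.hypot(*u);d=np.array([*(u/t*np.sin(t)),np.cos(t)])
    else:d=np.array([*u,1.])
    return np.array(c["xyz"]),Rm@d
def at(n,px,z):
    o,d=ray(n,px);return o+d*(z-o[2])/d[2]
def proj(n,P,c=None):
    c=c or get_calibration(n);K=c["intrinsics"]
    p=(np.atleast_2d(P)-c["xyz"])@R.from_rotvec(c["orientation"]).as_matrix()
    if n=="wrist":
        r=np.hypot(p[:,0],p[:,1]);t=np.arctan2(r,p[:,2]);u=p[:,:2]*(t/np.maximum(r,1e-9))[:,None]
    else:u=p[:,:2]/p[:,2:]
    return u*K[0,0]+K[:2,2]
E
python3 - <<'E'
from h import *
s=cv2.imread("pics/scene.png");t=cv2.imread("pics/top.png")
f=lambda im,x,y,r:cv2.resize(im[y-r:y+r,x-r:x+r],(390,300) if 0 else (300,300),interpolation=cv2.INTER_CUBIC)
v=np.vstack([np.hstack([f(s,340,213,25),f(s,196,215,35)]),np.hstack([f(t,231,228,20),f(t,348,198,30)])])
cv2.imwrite("pics/crop.png",v)
print(at("scene",(340,222),0),at("top",(231,228),.012))
print(at("top",(347,201),.025),at("scene",(196,223),.025))
E
```

```text
[0.489892   0.16747346 0.        ] [0.46725294 0.16257986 0.012     ]
[ 0.55124466 -0.24179939  0.025     ] [ 0.56475171 -0.23426901  0.025     ]
```

View pics/crop.png

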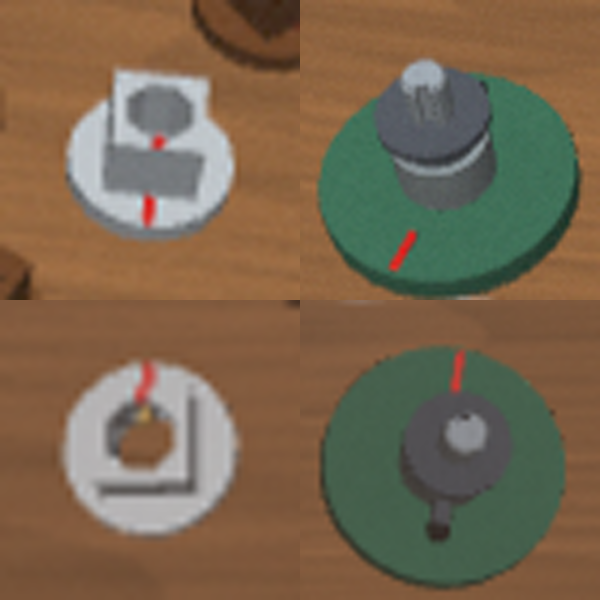

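The crop shows the grey holder with a brass tab on the side of the red marks. In top its skirt centre is at (231,227.7), with the marks pointing almost along +x. The wheel foot centre is at (346.6,201) and the shaft top at (351,194.6). I'll move over the holder for a closer look.

Emit:
jog_arm([
  [[2.2, -4.0, 0], 0.025],
  [[2.2, -4.0, 0], 0.025],
  [[2.2, -4.0, 0], 0.025],
  [[2.2, -4.0, 0], 0.025],
  [[2.2, -4.0, 0], 0.025],
  [[2.2, -4.0, 0], 0.025],
  [[2.2, -4.0, 0], 0.025],
  [[2.2, -4.0, 0], 0.025],
  [[2.2, -4.0, 0], 0.025],
  [[2.2, -4.0, 0], 0.025],
  [[2.2, -4.0, 0], 0.025],
  [[2.0, -4.0, 0], 0.025],
])

```text
clock: 1.3
tcp_pos: [0.4664, 0.1616, 0.3039]
orientation: [0.009, 3.142, 0.0]
contact_force: [0.8, 0.5, 0.6]
grip_width: 0.0856
```

```bash
python3 - <<'E'
from h import *
print(at("top",(231,227.7),.012),at("scene",(340.1,215),.012))
print(at("top",(346.6,201),.025),at("scene",(195.8,221.3),.025),at("top",(351,194.6),.126),at("scene",(190.2,198),.126))
o=get_obs();print(o["joints"],o["tcp_pos"],o["orientation"],o["contact_force"])
c=get_calibration("wrist");print(c["xyz"],c["orientation"])
np.save("c1.npy",c);cv2.imwrite("pics/w1.png",grab_frame("wrist")[:,:,::-1])
E
```

```text
[0.46830405 0.16257759 0.012     ] [0.47376366 0.16563186 0.012     ]
[ 0.55127535 -0.24041334  0.025     ] [ 0.55914428 -0.23625014  0.025     ] [ 0.55148683 -0.24030374  0.126     ] [ 0.55583054 -0.23649531  0.126     ]
[-0.66039933  0.17526068  0.22702117  1.99206875 -0.0473653   0.97916201
  1.15457003] [0.46638896 0.16159407 0.30386565] [9.29130549e-03 3.14157534e+00 9.74445240e-05] [0.78433266 0.54354314 0.60951381]
[0.38226711 0.16086834 0.37424703] [2.04649336 2.03381025 0.34399364]
```

View pics/w1.png

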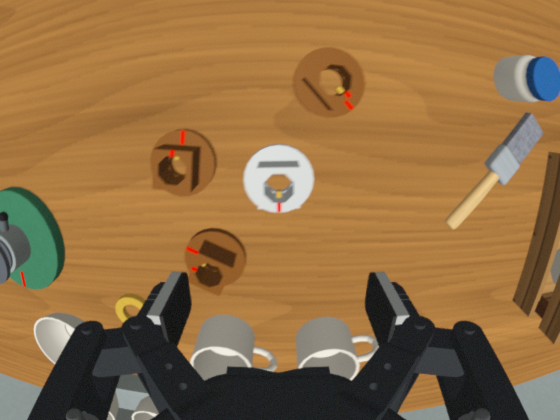

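The wrist view shows the grey holder at about (279,180), with its red mark towards +x at (279,207). Turning 90° clockwise keeps joint 7 well inside its range for the later turning. I'll also lower the tool to 0.24.

Emit:
jog_arm([
  [[0, 0, -0.5], -0.13],
  [[0, 0, -0.5], -0.13],
  [[0, 0, -0.5], -0.13],
  [[0, 0, -0.5], -0.13],
  [[0, 0, -0.5], -0.13],
  [[0, 0, -0.5], -0.13],
  [[0, 0, -0.5], -0.13],
  [[0, 0, -0.5], -0.13],
  [[0, 0, -0.5], -0.13],
  [[0, 0, -0.5], -0.13],
  [[0, 0, -0.5], -0.13],
  [[0, 0, -0.5], -0.13],
])

```text
clock: 2.55
tcp_pos: [0.4655, 0.1637, 0.2435]
orientation: [-2.223, -2.22, 0.001]
contact_force: [-0.4, 0.5, -0.9]
grip_width: 0.0852
```

```bash
cat > fit.py <<'E'
from h import *
from scipy.optimize import minimize
t=np.linspace(0,2*np.pi,72);C=np.c_[np.cos(t),np.sin(t)]
def pts(x,y,yaw):
    P=[np.c_[C*.04+[x,y],np.full(72,z)] for z in(0,.012)]
    c,s=np.cos(yaw),np.sin(yaw)
    P.append([[x+c*a-s*b,y+s*a+c*b,.05] for a in(-.022,.022) for b in(-.022,.022)])
    return np.vstack(P)
def mask_grey(im,c,x,y):
    hsv=cv2.cvtColor(im,cv2.COLOR_BGR2HSV).astype(int)
    m=((hsv[...,1]<60)).astype(np.uint8)
    p=proj("wrist",[x,y,.02],c)[0].astype(int)
    roi=np.zeros_like(m);cv2.circle(roi,tuple(map(int,p)),75,1,-1)
    m=cv2.morphologyEx(m*roi,cv2.MORPH_CLOSE,np.ones((3,3)))
    n,l,st,ce=cv2.connectedComponentsWithStats(m)
    k=1+np.argmax(st[1:,4]);return (l==k).astype(np.uint8)
def hullpts(m):
    return cv2.convexHull(np.vstack(cv2.findContours(m,0,1)[0]))[:,0].astype(float)
def fit(im,c,x,y,yaw):
    q=hullpts(mask_grey(im,c,x,y))
    def cost(p):
        h=cv2.convexHull(proj("wrist",pts(*p),c).astype(np.float32))
        return np.mean([min(abs(cv2.pointPolygonTest(h,tuple(a),True)),4)**2 for a in q])
    best=[minimize(cost,[x,y,yw],method="Nelder-Mead",options=dict(initial_simplex=np.array([[x,y,yw],[x+.006,y,yw],[x,y+.006,yw],[x,y,yw+.1]]),xatol=1e-5)) for yw in(yaw-.1,yaw,yaw+.1)]
    b=min(best,key=lambda r:r.fun);return b.x,b.fun
E
python3 - <<'E'
from fit import *
c=get_calibration("wrist");o=get_obs();im=grab_frame("wrist")[:,:,::-1].copy();np.save("c2.npy",c)
cv2.imwrite("pics/w2.png",im);print(o["joints"],o["tcp_pos"],o["orientation"],o["contact_force"])
print(fit(cv2.imread("pics/w1.png"),np.load("c1.npy",allow_pickle=True).item(),.469,.163,0))
x,e=fit(im,c,.469,.163,0);print(x,e)
def red(im,c,x):
    hsv=cv2.cvtColor(im,cv2.COLOR_BGR2HSV)
    m=((hsv[...,1]>150)&((hsv[...,0]<6)|(hsv[...,0]>174)&(hsv[...,2]>120))).astype(np.uint8)
    p=proj("wrist",[x[0],x[1],.02],c)[0]
    n,l,s,ce=cv2.connectedComponentsWithStats(m)
    for k in range(1,n):
        if np.hypot(*(ce[k]-p))<60 and s[k,4]>3:print("red",ce[k],s[k,4])
red(im,c,x)
v=im.copy()
for q in proj("wrist",pts(*x),c):cv2.circle(v,(int(q[0]),int(q[1])),0,(255,0,0),-1)
p=proj("wrist",[x[0],x[1],.02],c)[0].astype(int);print(p)
y0=max(p[1]-60,0);x0=max(p[0]-60,0)
a=[cv2.resize(k[y0:y0+120,x0:x0+120],(400,400),interpolation=cv2.INTER_CUBIC) for k in(im,v)]
cv2.imwrite("pics/w2c.png",np.hstack(a));print(x0,y0)
E
```

```text
[-0.84642189  0.26697583  0.45097414  2.06622314 -0.15493463  0.8405522
 -0.30694595] [0.4655294  0.16365236 0.24348379] [-2.22284307e+00 -2.21977446e+00  8.10423325e-04] [-0.44356519  0.4890059  -0.86062347]
(array([0.47131961, 0.16124833, 0.01361022]), np.float64(0.17278690670924174))
[ 0.47026362  0.16224478 -0.03444875] 0.037562254080588844
red [315.5 190. ] 36
red [304.40540541 202.05405405] 37
[282 192]
222 132
```

View pics/w2c.png

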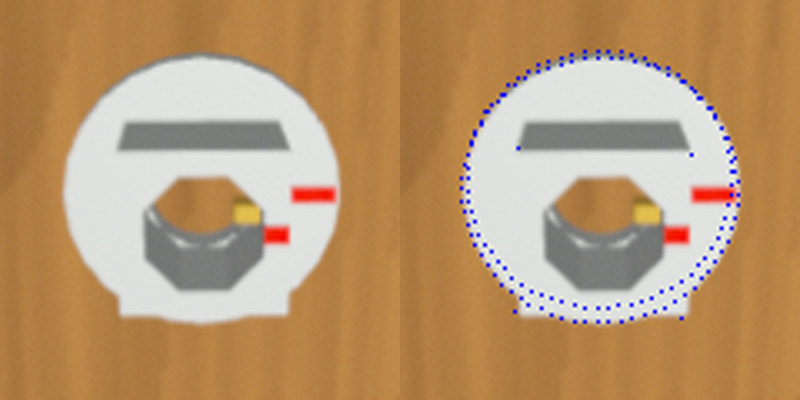

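The fit matches well: holder centre is about (0.470,0.162), yaw about 0, with the tab towards +x. Before grasping I'll pass over the wheel empty-handed to measure the shaft and keyway from the same tool attitude.

Emit:
jog_arm([
  [[0.87, -4.04, 0], 0],
  [[0.87, -4.04, 0], 0],
  [[0.87, -4.04, 0], 0],
  [[0.87, -4.04, 0], 0],
  [[0.87, -4.04, 0], 0],
  [[0.87, -4.04, 0], 0],
  [[0.87, -4.04, 0], 0],
  [[0.87, -4.04, 0], 0],
  [[0.87, -4.04, 0], 0],
  [[0.87, -4.04, 0], 0],
  [[0, 0, 0], 0],
  [[0, 0, 0], 0],
])

```text
clock: 3.8
tcp_pos: [0.5525, -0.2413, 0.2436]
orientation: [-2.217, -2.225, 0.001]
contact_force: [0.1, 0.4, 0.6]
grip_width: 0.085
```

```bash
python3 - <<'E'
from h import *
c=get_calibration("wrist");o=get_obs();im=grab_frame("wrist")[:,:,::-1].copy();np.save("c3.npy",c)
cv2.imwrite("pics/w3.png",im);print(o["joints"],o["tcp_pos"],o["orientation"],o["contact_force"])
p=proj("wrist",[.5535,-.2395,.126],c)[0];print(p)
x0,y0=int(p[0])-130,max(int(p[1])-110,0);print(x0,y0)
cv2.imwrite("pics/w3c.png",cv2.resize(im[y0:y0+200,x0:x0+260],None,fx=3,fy=3,interpolation=cv2.INTER_CUBIC))
E
```

```text
[-0.1040874   0.4675535   0.55156791  1.82099594 -0.29717112  0.93683997
  0.58121118] [ 0.55245767 -0.24129212  0.24355083] [-2.21719996e+00 -2.22476217e+00  8.65039200e-04] [0.06632761 0.42978786 0.58560777]
[278.60516813 234.68360045]
148 124
```

View pics/w3c.png

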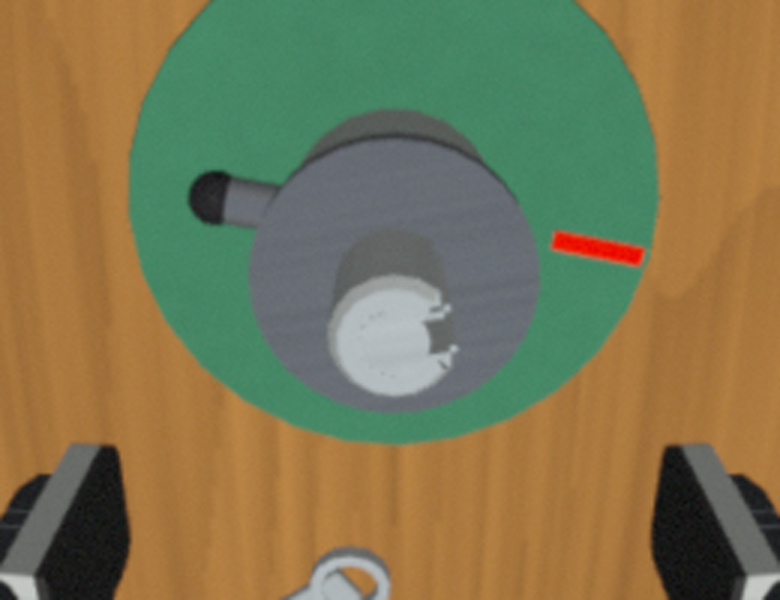

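The keyway is visible in this crop at (443,332), right of the shaft centre at about (393,336), so it lies at roughly +x world. The flange circle is centred at about (394,273). Now I'll measure these numerically.

```bash
python3 - <<'E'
from h import *
c=np.load("c3.npy",allow_pickle=True).item();im=cv2.imread("pics/w3.png")
f=lambda a:at("wrist",(148+(a[0]+.5)/3-.5,124+(a[1]+.5)/3-.5),a[2])
print("flange",f((394,273,.09)),"shaft",f((393,336,.126)),"foot",f((393.5,190,.025)))
a,b=f((555,240,.025)),f((643,256,.025));print("stand yaw",np.arctan2(*(b-a)[1::-1]))
# subpixel radial-edge fit: flange vs surroundings, shaft top rim vs flange
from scipy.ndimage import map_coordinates
from scipy.optimize import least_squares
g=im.astype(float)
def edge(x,y,r,z,angs,ch,sp=.005):
    out=[]
    for t in angs:
        rr=np.linspace(r-sp,r+sp,81)
        q=proj("wrist",np.c_[x+rr*np.cos(t),y+rr*np.sin(t),np.full(81,z)],c)
        v=sum(map_coordinates(g[...,k],[q[:,1],q[:,0]],order=1)*w for k,w in ch)
        d=np.abs(np.gradient(np.convolve(v,np.ones(9)/9,"same")))[8:-8];i=8+np.argmax(d);out.append([x+rr[i]*np.cos(t),y+rr[i]*np.sin(t)])
    return np.array(out)
def circ(P):
    s=least_squares(lambda p:np.hypot(P[:,0]-p[0],P[:,1]-p[1])-p[2],[*P.mean(0),.03],loss="soft_l1",f_scale=.0005);return s.x
for n,r,z,angs,ch in(("flange",.036,.09,np.linspace(-2.9,-.2,60),[(1,1),(2,-1)]),("shaft",.014,.124,np.linspace(2.6,5.6,60),[(1,1)]),("foot",.085,.025,np.linspace(0.3,2.8,60),[(2,1)])):
    x,y=.5525,-.2405
    for _ in range(3):
        p=circ(edge(x,y,r,z,angs,ch));x,y=p[:2]
    print(n,p)
    if n=="shaft":S=p
for r in(.0095,.0105,.0115):
    t=np.arange(-1,1.6,.05);q=proj("wrist",np.c_[S[0]+r*np.cos(t),S[1]+r*np.sin(t),np.full(len(t),.126)],c)
    print(r,np.round(map_coordinates(g[...,1],[q[:,1],q[:,0]],order=1)).astype(int).tolist())
E
```

```text
flange [ 0.55405569 -0.23746671  0.09      ] shaft [ 0.55374654 -0.23850832  0.126     ] foot [ 0.55407595 -0.23396713  0.025     ]
stand yaw -0.17458132544393515
flange [ 0.55379091 -0.24170744  0.03595806]
shaft [ 0.55404717 -0.24127896  0.01374109]
foot [ 0.55369974 -0.2403138   0.08327424]
0.0095 [186, 187, 187, 188, 187, 187, 188, 187, 187, 187, 184, 184, 180, 172, 142, 122, 107, 103, 102, 102, 102, 102, 103, 102, 101, 101, 103, 103, 102, 107, 121, 144, 164, 176, 171, 171, 179, 184, 188, 188, 189, 188, 188, 188, 188, 188, 188, 188, 187, 187, 187, 188]
0.0105 [188, 188, 189, 189, 189, 188, 188, 188, 187, 178, 164, 161, 177, 177, 166, 144, 119, 108, 104, 101, 102, 103, 103, 102, 102, 103, 104, 103, 105, 115, 137, 167, 176, 169, 144, 137, 157, 175, 185, 186, 187, 188, 186, 187, 188, 188, 187, 186, 187, 187, 187, 187]
0.0115 [187, 186, 185, 185, 185, 183, 184, 184, 177, 152, 139, 161, 181, 183, 179, 166, 149, 141, 136, 114, 106, 105, 105, 104, 105, 103, 103, 105, 106, 110, 136, 165, 169, 148, 138, 148, 173, 179, 177, 175, 173, 173, 172, 174, 175, 177, 177, 175, 174, 174, 175, 177]
```

```bash
python3 - <<'E'
from h import *
c=np.load("c3.npy",allow_pickle=True).item()
t=np.linspace(0,6.283,200)
for n,x,y,r,z in(("flange",.5538,-.2417,.036,.09),("shafttop",.554,-.2413,.014,.124),("top",.554,-.2413,.012,.126),("foot",.5539,-.2413,.085,.025)):
    q=(proj("wrist",np.c_[x+r*np.cos(t),y+r*np.sin(t),t*0+z],c)-[148,124])*3+1;print(n,q.min(0),q.max(0))
E
```

```text
flange [247.69745364 138.59785012] [539.63527218 412.59728428]
shafttop [329.27945615 275.20876375] [460.91835867 395.67262233]
top [338.19883276 287.65465875] [452.08278183 391.66353396]
foot [123.61632647 -71.99942432] [662.93487789 448.11468288]
```

Axis is (0.554,-0.2415) and keyway yaw about +0.12, which is 0.30 from the stand's x and so within the given range. Now back to grasp the holder.

Emit:
jog_arm([
  [[-0.82, 4.03, 0], 0],
  [[-0.82, 4.03, 0], 0],
  [[-0.82, 4.03, 0], 0],
  [[-0.82, 4.03, 0], 0],
  [[-0.82, 4.03, 0], 0],
  [[-0.82, 4.03, 0], 0],
  [[-0.82, 4.03, 0], 0],
  [[-0.82, 4.03, 0], 0],
  [[-0.82, 4.03, 0], 0],
  [[-0.82, 4.03, 0], 0],
  [[0, 0, 0], 0],
  [[0, 0, 0], 0],
])

```text
clock: 5.05
tcp_pos: [0.4695, 0.1646, 0.2438]
orientation: [-2.21, -2.232, 0.0]
contact_force: [0.5, -0.6, 0.4]
grip_width: 0.0854
```

Emit:
jog_arm([
  [[0, 0, -2], 0],
  [[0, 0, -3], 0],
  [[0, 0, -3], 0],
  [[0, 0, -3], 0],
  [[0, 0, -2], 0],
  [[0, 0, -1], 0],
  [[0, 0, 0], 0],
  [[0, 0, 0], 0],
])

```text
clock: 5.85
tcp_pos: [0.4713, 0.1621, 0.1046]
orientation: [2.217, 2.225, 0.001]
contact_force: [0.4, -0.1, -0.4]
grip_width: 0.0852
```

Emit:
jog_arm([
  [[0, 0, -0.7], 0],
  [[0, 0, -0.7], 0],
  [[0, 0, 0], 0],
  [[0, 0, 0], 0],
])

```text
clock: 6.25
tcp_pos: [0.4708, 0.1625, 0.0898]
orientation: [-2.217, -2.226, 0.0]
contact_force: [0.8, -0.3, 0.3]
grip_width: 0.0851
```

Emit:
jog_arm([
  [[0, 0, 0], 0],
  [[0, 0, 0], 0],
  [[0, 0, 0], 0],
  [[0, 0, 0], 0],
  [[0, 0, 0], 0],
  [[0, 0, 0], 0],
  [[0, 0, 0], 0],
  [[0, 0, 0], 0],
], hand=3.8, grip_force=40)

```text
clock: 7.05
tcp_pos: [0.4709, 0.1626, 0.0901]
orientation: [-2.217, -2.226, -0.0]
contact_force: [-1.0, 0.0, 5.9]
grip_width: 0.0436
```

Emit:
jog_arm([
  [[0, 0, 0.5], 0],
  [[0, 0, 1.5], 0],
  [[0, 0, 3], 0],
  [[0, 0, 4], 0],
  [[0, 0, 4], 0],
  [[0, 0, 3], 0],
  [[0, 0, 1], 0],
  [[0, 0, 0], 0],
  [[0, 0, 0], 0],
  [[0, 0, 0], 0],
])

```text
clock: 8.05
tcp_pos: [0.4699, 0.1622, 0.2581]
orientation: [-2.216, -2.226, 0.005]
contact_force: [0.8, -0.5, -3.8]
grip_width: 0.0436
```

```bash
python3 - <<'E'
from h import *
c=get_calibration("wrist");im=grab_frame("wrist")[:,:,::-1].copy();np.save("c4.npy",c)
cv2.imwrite("pics/w4.png",im)
A=[]
for _ in range(4):
    o=get_obs();A.append(np.r_[o["tcp_pos"],o["orientation"],o["contact_force"]]);grab_frame("scene")
print(np.round(A,4))
x,y,z=o["tcp_pos"]
v=im.copy();t=np.linspace(0,6.283,100)
b=z-.09
for r,zz in((.04,b),(.04,b+.012),(.0155,b+.05)):
    for q in proj("wrist",np.c_[x+r*np.cos(t),y+r*np.sin(t),t*0+zz],c):cv2.circle(v,(int(q[0]),int(q[1])),0,(255,0,0),-1)
cv2.imwrite("pics/w4c.png",cv2.resize(np.hstack([im[200:420,150:410],v[200:420,150:410]]),None,fx=1.5,fy=2))
E
```

```text
[[ 4.7000e-01  1.6210e-01  2.5820e-01 -2.2167e+00 -2.2254e+00  5.3000e-03
   2.4900e-02  2.8050e-01 -2.3403e+00]
 [ 4.7020e-01  1.6220e-01  2.5840e-01 -2.2168e+00 -2.2255e+00  4.5000e-03
  -3.2840e-01  4.8030e-01 -3.4748e+00]
 [ 4.7040e-01  1.6220e-01  2.5870e-01 -2.2169e+00 -2.2255e+00  3.8000e-03
  -6.3600e-02  5.9120e-01 -1.8342e+00]
 [ 4.7050e-01  1.6230e-01  2.5900e-01 -2.2171e+00 -2.2256e+00  2.9000e-03
   4.0870e-01  8.6600e-01 -3.1562e+00]]
```

View pics/w4c.png

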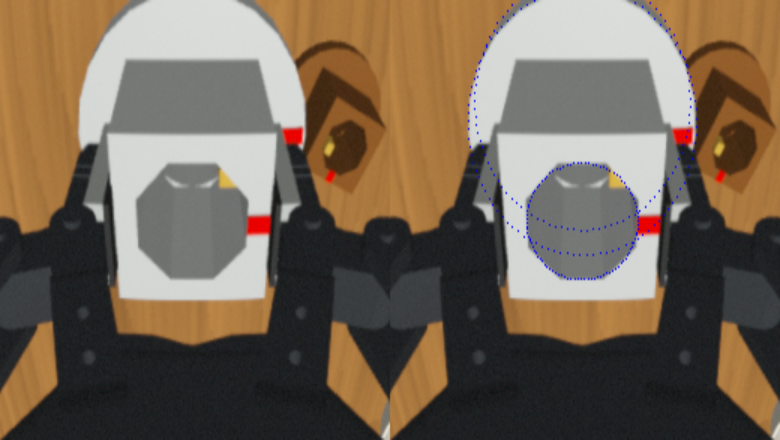

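The holder is held centred: the overlaid bore circle coincides with the bore. Now I carry it over the spindle, turned -0.25 rad so the tab starts clear of the keyway.

Emit:
jog_arm([
  [[0.83, -4.04, 0], -0.025],
  [[0.83, -4.04, 0], -0.025],
  [[0.83, -4.04, 0], -0.025],
  [[0.83, -4.04, 0], -0.025],
  [[0.83, -4.04, 0], -0.025],
  [[0.83, -4.04, 0], -0.025],
  [[0.83, -4.04, 0], -0.025],
  [[0.83, -4.04, 0], -0.025],
  [[0.83, -4.04, 0], -0.025],
  [[0.83, -4.04, 0], -0.025],
  [[0, 0, 0], 0],
  [[0, 0, 0], 0],
])

```text
clock: 9.5
tcp_pos: [0.5534, -0.2427, 0.2593]
orientation: [-2.479, -1.929, 0.002]
contact_force: [-0.8, 1.3, -2.5]
grip_width: 0.0439
```

Emit:
jog_arm([
  [[0, 0, -1], 0],
  [[0, 0, -1], 0],
  [[0, 0, -0.5], 0],
  [[0, 0, 0], 0],
  [[0, 0, 0], 0],
  [[0, 0, 0], 0],
])

```text
clock: 10.1
tcp_pos: [0.5541, -0.2415, 0.2353]
orientation: [2.477, 1.932, 0.001]
contact_force: [0.4, -0.0, -3.1]
grip_width: 0.0436
```

```bash
python3 - <<'E'
from h import *
A=[]
for _ in range(5):
    o=get_obs();A.append(np.r_[o["tcp_pos"],o["orientation"],o["contact_force"]]);im=grab_frame("scene")
print(np.round(A,4),o["joints"])
c=get_calibration("scene");p=proj("scene",[.554,-.2415,.12])[0].astype(int);x,y=p
cv2.imwrite("pics/s5.png",cv2.resize(im[y-60:y+40,x-60:x+60,::-1],None,fx=5,fy=5,interpolation=cv2.INTER_CUBIC))
E
```

```text
[[ 5.5410e-01 -2.4150e-01  2.3530e-01  2.4766e+00  1.9320e+00  7.0000e-04
   3.6210e-01 -1.1700e-02 -3.1122e+00]
 [ 5.5410e-01 -2.4160e-01  2.3530e-01  2.4766e+00  1.9318e+00  8.0000e-04
  -6.0190e-01 -3.5100e-01 -3.9405e+00]
 [ 5.5410e-01 -2.4160e-01  2.3530e-01  2.4768e+00  1.9317e+00  8.0000e-04
   2.8010e-01  6.7870e-01 -1.5189e+00]
 [ 5.5400e-01 -2.4160e-01  2.3530e-01  2.4767e+00  1.9318e+00  8.0000e-04
  -8.4200e-01  3.2560e-01 -3.0010e+00]
 [ 5.5400e-01 -2.4160e-01  2.3520e-01  2.4769e+00  1.9318e+00  6.0000e-04
  -7.2700e-02  5.3800e-01 -3.3870e+00]] [-0.15563628  0.49770064  0.62758456  1.82839648 -0.35743398  0.92985283
  0.38537829]
```

View pics/s5.png

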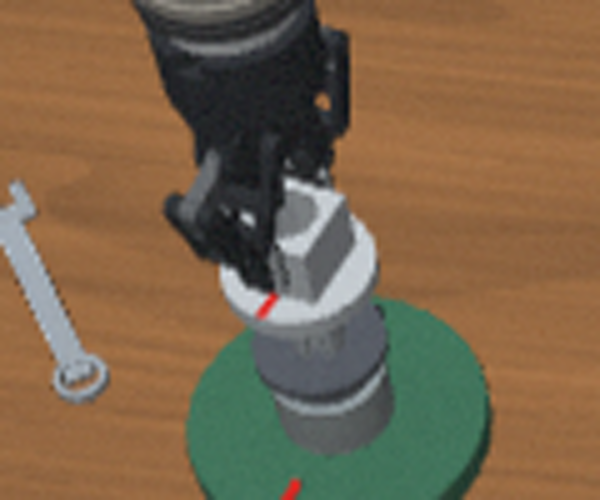

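TCP is on the axis, holder yaw is about -0.245, and the picture shows it hovering over the shaft. I'll lower it gently.

Emit:
jog_arm([
  [[0, 0, -0.8], 0],
  [[0, 0, -0.6], 0],
  [[0, 0, -0.4], 0],
  [[0, 0, -0.3], 0],
  [[0, 0, -0.3], 0],
  [[0, 0, -0.2], 0],
  [[0, 0, 0], 0],
])

```text
clock: 11.05
tcp_pos: [0.5538, -0.2415, 0.2086]
orientation: [-2.477, -1.932, 0.0]
contact_force: [-0.7, 0.8, -2.6]
grip_width: 0.0435
```

Emit:
jog_arm([
  [[0, 0, -0.3], 0],
  [[0, 0, -0.3], 0],
  [[0, 0, -0.3], 0],
  [[0, 0, -0.2], 0],
  [[0, 0, 0], 0],
  [[0, 0, 0], 0],
])

```text
clock: 11.65
tcp_pos: [0.5539, -0.2415, 0.1979]
orientation: [2.477, 1.932, -0.0]
contact_force: [-0.5, 0.9, -4.0]
grip_width: 0.0434
```

Emit:
jog_arm([
  [[0, 0, -0.1], 0],
  [[0, 0, -0.1], 0],
  [[0, 0, -0.1], 0],
  [[0, 0, 0], 0],
  [[0, 0, 0], 0],
])

```text
clock: 12.15
tcp_pos: [0.5539, -0.2415, 0.1949]
orientation: [-2.477, -1.932, -0.0]
contact_force: [0.9, 0.4, -2.5]
grip_width: 0.0436
```

Emit:
jog_arm([
  [[0, 0, -0.1], 0],
  [[0, 0, 0], 0],
  [[0, 0, 0], 0],
])

```text
clock: 12.45
tcp_pos: [0.554, -0.2416, 0.1941]
orientation: [2.477, 1.932, 0.0]
contact_force: [-0.0, -0.2, -2.3]
grip_width: 0.0437
```

Emit:
jog_arm([
  [[0, 0, -0.1], 0],
  [[0, 0, 0], 0],
  [[0, 0, 0], 0],
])

```text
clock: 12.75
tcp_pos: [0.5541, -0.2417, 0.1933]
orientation: [2.477, 1.932, 0.001]
contact_force: [-0.6, 0.9, 2.4]
grip_width: 0.0434
```

Emit:
jog_arm([
  [[0, 0, -0.1], 0],
  [[0, 0, 0], 0],
  [[0, 0, 0], 0],
])

```text
clock: 13.05
tcp_pos: [0.5541, -0.2417, 0.1922]
orientation: [2.477, 1.932, 0.001]
contact_force: [-0.9, 0.0, 4.0]
grip_width: 0.0432
```

The tab is on the shaft top with about 6 to 7 N of push. Now I turn anticlockwise.

Emit:
jog_arm([
  [[0, 0, 0], 0.04],
  [[0, 0, 0], 0.04],
  [[0, 0, 0], 0.04],
  [[0, 0, 0], 0.04],
  [[0, 0, 0], 0.04],
  [[0, 0, 0], 0.04],
  [[0, 0, 0], 0],
])

```text
clock: 13.75
tcp_pos: [0.5539, -0.2426, 0.1923]
orientation: [2.228, 2.213, -0.0]
contact_force: [-0.8, -2.9, 4.2]
grip_width: 0.0435
```

Emit:
jog_arm([
  [[0, 0, 0], 0.03],
  [[0, 0, 0], 0.03],
  [[0, 0, 0], 0],
])

```text
clock: 14.05
tcp_pos: [0.5532, -0.2404, 0.1908]
orientation: [-2.157, -2.28, 0.0]
contact_force: [-0.0, -1.9, -2.3]
grip_width: 0.0437
```

Force fell to just the holder's weight, so the tab has dropped in at yaw about 0.055. I'll centre it a little further and lower it.

Emit:
jog_arm([
  [[0, 0, 0], 0.03],
  [[0, 0, 0], 0],
  [[0, 0, 0], 0],
  [[0, 0, 0], 0],
])

```text
clock: 14.45
tcp_pos: [0.5538, -0.2412, 0.1917]
orientation: [-2.126, -2.312, -0.0]
contact_force: [-1.0, 0.2, -3.5]
grip_width: 0.0435
```

Emit:
jog_arm([
  [[0, 0, -0.15], 0],
  [[0, 0, -0.15], 0],
  [[0, 0, 0], 0],
  [[0, 0, 0], 0],
])

```text
clock: 14.85
tcp_pos: [0.5538, -0.2415, 0.1888]
orientation: [-2.126, -2.313, 0.0]
contact_force: [-0.4, -1.0, -2.4]
grip_width: 0.0434
```

Emit:
jog_arm([
  [[0, 0, -0.2], 0],
  [[0, 0, -0.2], 0],
  [[0, 0, -0.2], 0],
  [[0, 0, 0], 0],
  [[0, 0, 0], 0],
])

```text
clock: 15.35
tcp_pos: [0.5538, -0.2415, 0.1828]
orientation: [-2.126, -2.313, 0.0]
contact_force: [-0.0, -0.6, -3.7]
grip_width: 0.0434
```

Emit:
jog_arm([
  [[0, 0, -0.1], 0],
  [[0, 0, -0.1], 0],
  [[0, 0, 0], 0],
  [[0, 0, 0], 0],
])

```text
clock: 15.75
tcp_pos: [0.5538, -0.2415, 0.1809]
orientation: [-2.126, -2.313, -0.0]
contact_force: [0.1, -0.0, -2.9]
grip_width: 0.0434
```

Emit:
jog_arm([
  [[0, 0, -0.1], 0],
  [[0, 0, 0], 0],
  [[0, 0, 0], 0],
])

```text
clock: 16.05
tcp_pos: [0.554, -0.2416, 0.1802]
orientation: [2.126, 2.312, 0.0]
contact_force: [0.1, 1.0, 1.0]
grip_width: 0.0434
```

Emit:
jog_arm([
  [[0, 0, -0.05], 0],
  [[0, 0, 0], 0],
  [[0, 0, 0], 0],
])

```text
clock: 16.35
tcp_pos: [0.554, -0.2416, 0.1797]
orientation: [2.126, 2.312, 0.001]
contact_force: [-0.9, 1.3, 4.2]
grip_width: 0.0436
```

The holder is seated: the stop is at 0.180, 14 mm below the tab contact. I'll relieve the push, open and withdraw.

Emit:
jog_arm([
  [[0, 0, 0.05], 0],
  [[0, 0, 0], 0],
])

```text
clock: 16.55
tcp_pos: [0.554, -0.2416, 0.1801]
orientation: [2.126, 2.312, 0.0]
contact_force: [-1.2, -0.4, 3.9]
grip_width: 0.0435
```

Emit:
jog_arm([
  [[0, 0, 0], 0],
  [[0, 0, 0], 0],
  [[0, 0, 0], 0],
  [[0, 0, 0], 0],
  [[0, 0, 0], 0],
  [[0, 0, 0], 0],
  [[0, 0, 0], 0],
  [[0, 0, 0], 0],
], hand=8.5)

```text
clock: 17.35
tcp_pos: [0.5539, -0.2415, 0.1799]
orientation: [2.126, 2.313, 0.0]
contact_force: [0.9, 0.6, -1.9]
grip_width: 0.0846
```

Emit:
jog_arm([
  [[0, 0, 0.5], 0],
  [[0, 0, 1], 0],
  [[0, 0, 2], 0],
  [[0, 0, 3], 0],
  [[0, 0, 3], 0],
  [[0, 0, 0.5], 0],
  [[0, 0, 0], 0],
  [[0, 0, 0], 0],
  [[0, 0, 0], 0],
])

```text
clock: 18.25
tcp_pos: [0.5533, -0.2411, 0.2787]
orientation: [-2.125, -2.311, 0.001]
contact_force: [0.4, 0.5, -1.2]
grip_width: 0.0849
```

```bash
python3 - <<'E'
from h import *
o=get_obs();print(o["tcp_pos"],o["contact_force"],o["grip_width"])
c=get_calibration("wrist");w=grab_frame("wrist")[:,:,::-1].copy();s=grab_frame("scene")[:,:,::-1].copy()
cv2.imwrite("pics/w6.png",w);cv2.imwrite("pics/s6.png",s)
t=np.linspace(0,6.283,90)
for r,z in((.04,.09),(.04,.102),(.0155,.14)):
    P=np.c_[.554+r*np.cos(t),-.2415+r*np.sin(t),t*0+z]
    for im,n in((w,"wrist"),(s,"scene")):
        for q in proj(n,P,c if n=="wrist" else None):cv2.circle(im,(int(round(q[0])),int(round(q[1]))),0,(255,0,0),-1)
p=proj("scene",[.554,-.2415,.1])[0].astype(int)
q=proj("wrist",[.554,-.2415,.12],c)[0].astype(int);y0=min(max(q[1]-100,0),220)
cv2.imwrite("pics/v6.png",np.hstack([cv2.resize(w[y0:y0+200,q[0]-100:q[0]+100],(400,400)),cv2.resize(s[p[1]-40:p[1]+40,p[0]-40:p[0]+40],(400,400),interpolation=cv2.INTER_CUBIC)]))
E
```

```text
[ 0.55329077 -0.24109321  0.2787242 ] [ 0.44851492  0.53316799 -1.23603528] 0.08489721901758615
```

View pics/v6.png

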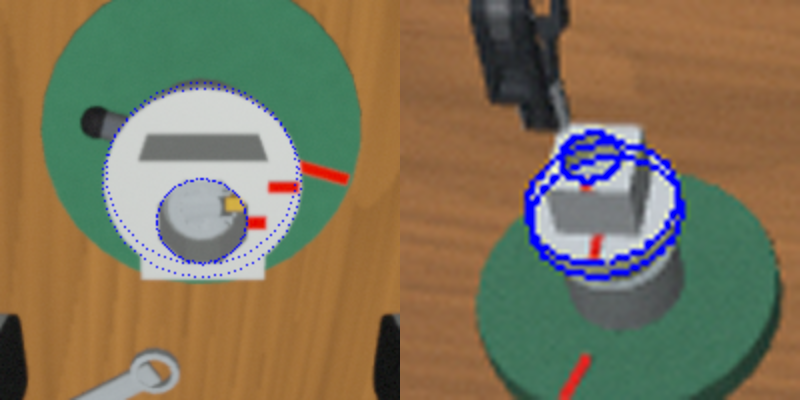

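The overlay for a holder seated at z = 0.09 matches the picture: the skirt sits on the flange, level, with the tab in the keyway and the gripper clear. Handing in.

```bash
python3 -c "
from bench import *
print(hand_in())"
```

```text
the job is handed in; nothing more can be done
None
```

The aluminium cup holder is home on the flange of the banding wheel, with its tab in the keyway, and I've let go of it. I handed the job in at about 18 s; hand-in reports no verdict.

- **Turn and drop:** I set the holder over the shaft with the tab about 0.37 rad short of the keyway. I then turned it anticlockwise under about 7 N of push until the push vanished and the tab dropped in.
- **Seating:** It went down freely and stopped 14 mm below the height where the tab had first touched the shaft top, which matches the drop given in the task. I pressed it home with about 7 N, eased off slightly and opened the gripper.
- **Last checks:** In the final wrist picture, circles drawn for a level holder seated at 90 mm lie on the skirt and bore, and the tab shows in the keyway. The scene overlay agrees to a few millimetres. The gripper was clear.
- **Not measured directly:**
  - **Spring travel:** inferred from the forces and heights to be 1 to 2 mm at most, well short of the stop.
  - **Spindle drag:** after the drop I turned only about 0.03 rad further to centre the tab, against the 0.15 rad limit.
  - **Bystanders:** nothing touched that I noticed, but I took no final measurement of them.
- **Disagreement:** The scene camera placed things up to about 5 mm away from the wrist camera's positions. I used the wrist camera, and the bore went over the shaft without side load.

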